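# Feed the slide tray through the sprung gate

## Robot

A 6-joint arm with a two-finger parallel gripper is mounted at the origin on a cart in front of the work surface, level with it; the furniture and walls round the work are solid. World frame = base frame: x ahead of the robot, y to its left, z up, the work surface at z = 0. Lengths are in mm, angles in rad, forces in N, time in s.
With the tool pointing down it reaches from about 275 to 750 mm from the base axis. Payload 10.2 kg.
Tool frame: the origin (TCP) lies at the very end of the fingers, on their centre line; the grasp point (between the pads) lies 19 mm behind it; z points along the fingers, y is the line along which they close (so a half turn about z gives the same grasp; the last joint's range is limited). The gripper opens to 85 mm and grips with 20 to 120 N. Pads are 22 mm wide; open, the fingers measure 114 mm over their backs; the gripper's body (76 mm by 85 mm) begins 54 mm behind the grasp point. The pads swing forward as they close: fully open they stand 13 mm farther back than shut.
Start: joints at [-1.503, 0.313, 1.498, -0, 1.331, -0.223], TCP at [150.514, -502.968, 193.894] pointing down, gripper open.
Joint ranges: [-2.94, 2.94], [-0.97, 2.17], [0.19, 2.56], [-1.23, 4.37], [0.02, 3.11], [-2.88, 2.88]. Speed limits (rad/s): [2.39, 2.39, 3.01, 3.14, 3.14, 3.14].

## Interface

Orientations are given as a unit quaternion [w, x, y, z].
In Python, from rig import ctrl, optics gives the robot as it stands. The module is installed in compiled form; this text tells all that it offers.
- The arm moves only by the shell command python3 -m handwheel 'ROWS' [FORCE]. ROWS is JSON, a list that holds one entry, the list of rows, each a list of 5 numbers: the gripper command: -1 is fully open, 1 is shut, values between are in proportion, then the shift along the world's x, y, z in units of 50 mm (1.0 is 50 mm), then the turn about the world's z in units of 8 degrees (1.0 is 8 degrees). In form: [[[gripper, tx, ty, tz, twist], ...]]. A call has 1 to 10 rows; each row shifts and turns the commanded pose from where the row before left it; what a row does not reach is not made up. A row lasts 1/10 s, in which the tool goes at most 50 mm and 8.59 degrees, less where a joint would pass 70% of its speed; a pose out of reach is approached as far as the arm can. A call is refused whole if a number of a shift passes 1 or a number of a turn 1, either way. A call with a gripper value outside its range is refused whole. The fingers move at their own pace and stop on an object; FORCE is the grip in N (left out, the last holds). Time passes only in rows, so rows that do not move let the fingers close. It gives the time, the measured TCP pose, the force, the opening and the grip force at its end, in the units of the state.
- ctrl.sense(): the state, without advancing time (a new reading comes with each control period).
- optics.capture(name): name is "scene" or "top" or "wrist"; returns a dict with "img" (480x640x3 uint8, blue, green, red), "K" (3x3 intrinsics, pixels), "R" (3x3) and "t" (3): a world point X has camera coordinates R X + t. Camera axes: x right, y down, z forward; pixel columns grow to the right and rows downward; lengths in mm; the calibration is good to about 2 mm. A picture is of the moment at which its call begins. There is no depth.
- ctrl.finish_job(): hands the job in; it is judged then, once.
The state is a dict: "time_s": time; "joints": joint angles; "dq": joint speeds; "tau": joint torques, N m; "eef_pos": TCP position; "ee_rot": TCP orientation; "force": force on the tool from outside, world axes, zero at the start; "wrist_torque": the same for the moment, N m; "grip_width": opening from 0.0 (shut) to 1.0 (fully open); "grip_force": force on a finger pad.
Only numpy, scipy, OpenCV 4.12 (cv2) and the standard library are available. Lean on these libraries where they do the work, as an engineer would, in place of code of your own. Each camera call takes 0.05 s, during which the arm holds its last target. There are 200 camera calls.

## Task

Slide the microscope-slide tray along its chute until it is through the gate: with one fingertip swing the long tail of the sprung gate in towards the chute and keep it held there, so that the gate's catch neither blocks nor drags on the tray, while another fingertip pushes the tray by its upright push plate past the gate. When the whole tray body is past the catch, let go so that the gate springs fully shut behind it. Only push: do not lift or tip the tray, and leave the things standing around alone.

Things in the scene. Friction and masses are not known exactly. Their poses are not given: they have to be found in the camera images.
- chute: Grey U-shaped chute, fixed. Origin on the desk, on its centre line, beside the gate's catch. +x: the tray's way, +y: the gate's side. Floor 4 mm thick, x = -165 to +100 mm; walls' inner faces at y = +-33 mm, 5 mm thick, tops at z = 22 mm; the gate-side wall is open for the catch from x = -55 to +10 mm, then flares in to x = +30 mm; face of the end stop at x = +98 mm.
- chute_mouth (a point): Centre of the floor's edge at the chute's open mouth (x = -165 mm in the chute frame), axes as the chute's. Behind it (-x) is free desk, where fingers can come down either side of the gate's tail, behind the tray's push plate.
- tray: White plastic tray with two glass slides, loose on the chute's floor, 0.1 to 0.2 kg. Origin: centre of the underside of its body (84 x 62 x 16 mm high); +x the way it travels. A tongue 20 mm wide, 6 mm high joins the body to the push plate behind. In the chute frame it starts at x = -69 to -89 mm, has wholly passed the catch beyond x = +42 mm and meets the end stop at x = +56 mm.
- push_plate (a point): Centre of the rear face of the tray's upright push plate, 40 mm wide (y), 40 mm high, 6 mm thick; 157 mm behind the tray's origin, 20 mm above its underside. At the start it stands outside the chute's mouth. Push it towards +x.
- gate (a joint): Angle of the gate on its upright pin, which stands at x = -70, y = +50 mm in the chute frame. 0 = shut (start), grows as it opens, stop at 0.38 rad. A spring shuts it: 0.06 N m at 0, 0.12 N m at 0.30 rad. The catch is clear of the tray from 0.23 rad on. At 0.30 rad the tail is parallel to the chute, its outer face at y = +54 mm in the chute frame.
- gate_pin (a point): Steel gate, one rigid lever. Origin on the pin at desk level; axes as the chute's at 0 rad, turning counter-clockwise (from above) as it opens. A straight tail runs back from the pin beside the chute to point tail_end; pushing it towards the chute (-y) opens the gate. The other way an arm runs 70 mm to +x with the catch, whose tip reaches to x = -12, y = +19 mm of the chute frame when shut.
- tail_end (a point): Free end of the gate's straight tail, 213 mm from the pin, at mid-height. The tail is 8 mm thick and stands from 14 to 34 mm above the desk. When shut this end is 113 mm from the chute's centre line, on its +y side, and 273 mm behind the chute's origin (-x).
- oil_bottle: Bystander: small dropper bottle, 29 mm across, 76 mm high, standing beside the chute opposite the gate. Origin at the centre of its underside.
- objective_can_2: Bystander: amber can with black screw top, 40 mm across, 42 mm high, beside the chute opposite the gate. Origin at the centre of its underside.
- eyepiece_spare: Bystander: black and white eyepiece, 33 mm across, 45 mm high, standing, beside the chute opposite the gate, nearest the mouth. Origin at the centre of its underside.
- rubber_cap: Bystander: flat black rubber cap, 49 mm across, 22 mm high, on the gate's side beyond the catch. Origin at the centre of its underside.

How it is judged (in metres and radians):
On the way, in this order (a step that is already met when the one before it is completed fails the run):
1. the gate is swung open while the tray is still short of it (value of joint gate above 0.22 rad and x of tray in the frame of chute below -0.055 m), for 0.1 s.
2. the gate is held open while the tray passes it (value of joint gate above 0.2 rad and x of tray in the frame of chute between -0.01 and 0.04 m), for 0.1 s.
At the end, for the whole second after the job is handed in: The tray lies flat on the chute's floor with its body wholly past the gate's catch (its origin 40 to 60 mm beyond the chute's origin), at rest, and the gate has sprung shut behind it (under 0.04 rad) (x of tray in the frame of chute between 0.04 and 0.06 m and y of tray in the frame of chute between -0.006 and 0.006 m and z of tray in the frame of chute below 0.008 m and value of joint gate below 0.04 rad and linear speed of tray below 0.02 m/s); the robot touches nothing.
It fails at once if the tray is pushed against the gate, or the gate's catch drags on it (over 1 N) (contact force between tray and gate above 1 N).
It fails at once if the tray is lifted (over 10 mm off the chute's floor) (z of tray in the frame of chute above 0.014 m).
It fails at once if the tray is tipped (over 0.2 rad) (angle between tray's own z axis and vertical above 0.2 rad).
It fails at once if a bystander is moved (over 15 mm) (distance of any of oil_bottle, objective_can_2, eyepiece_spare, rubber_cap from where it was at the start of the episode above 0.015 m).
It also fails if it takes over 42 s, if anything falls off the work surface, if the arm or the gripper's body presses on something with over 40 N, if the wrist force passes 120 N, or if a joint passes its speed limit or range.

## Working session

There is one attempt and no reset: what is moved stays moved. The work goes in short steps, Python scripts to look and compute and a shell command to move; the robot and the scene stay as the last step left them, time stands still between calls to the robot, and variables do not carry over. Pictures are saved under pics/ and viewed, at most 10 in all, crops included, and the job is handed in when it is done.

```bash
mkdir -p pics
python3 - <<'E'
from rig import ctrl, optics
import cv2
for n in("top","scene"):
    c=optics.capture(n); cv2.imwrite(f"pics/{n}1.png",c["img"]); print(n,c["K"].tolist(),c["R"].tolist(),c["t"].tolist())
s=ctrl.sense(); print(s)
E
```

```text
top [[434.91013713816534, 0.0, 319.2669365038903], [0.0, 434.91013713816534, 237.64349404533607], [0.0, 0.0, 1.0]] [[0.026061986705757028, -0.9995287871869489, 0.01621654813872353], [-0.9981342444783985, -0.02691479720488387, -0.054805325388655055], [0.05521596552162546, -0.014757956362808603, -0.9983653639201971]] [-197.8635112062661, 485.1339256843339, 887.1400946731195]
scene [[520.8131016445228, 0.0, 317.62465828165864], [0.0, 520.8131016445228, 240.78200341723397], [0.0, 0.0, 1.0]] [[0.4137338334301315, -0.9102898433705849, 0.014025552807776199], [-0.3664487404225599, -0.18061710199759637, -0.9127391648815718], [0.8333904461402993, 0.3724914274481299, -0.4083019725151069]] [-361.5233977544197, 191.14588164710995, 546.8475840265488]
{'time_s': 0.1, 'joints': array([-1.50339032e+00,  3.13380943e-01,  1.49834188e+00,  1.53852508e-05,
        1.33099362e+00, -2.23367746e-01]), 'dq': array([ 1.77596261e-03,  1.54317061e-04, -2.04102629e-03, -4.55010753e-04,
       -4.42928015e-04, -4.63933872e-05]), 'tau': array([ 4.43584897e-03, -4.12898648e+01, -2.60141337e+01, -6.80421044e-05,
        3.00045765e-03, -1.29939153e-05]), 'eef_pos': array([ 150.50494259, -502.69166067,  193.40627047]), 'ee_rot': array([-5.59602264e-04,  9.89450040e-01,  1.44873399e-01,  5.12211892e-05]), 'force': array([-0.34446724, -0.35083402,  0.41775988]), 'wrist_torque': array([0.03596851, 0.00049971, 0.0468545 ]), 'grip_force': 0.0, 'grip_width': 1.000152083400761}
```

View pics/top1.png

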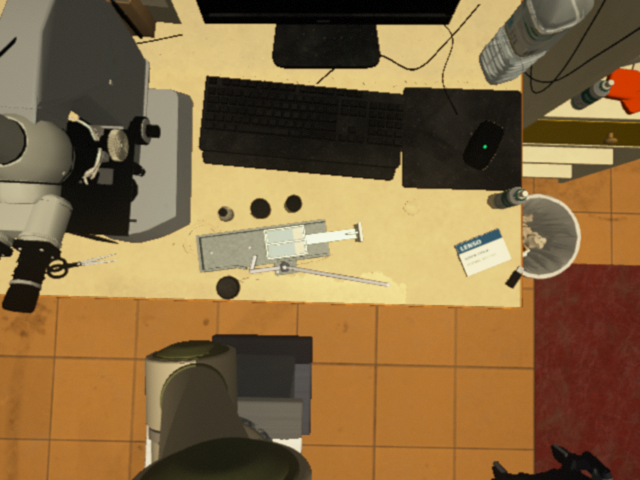

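View pics/scene1.png

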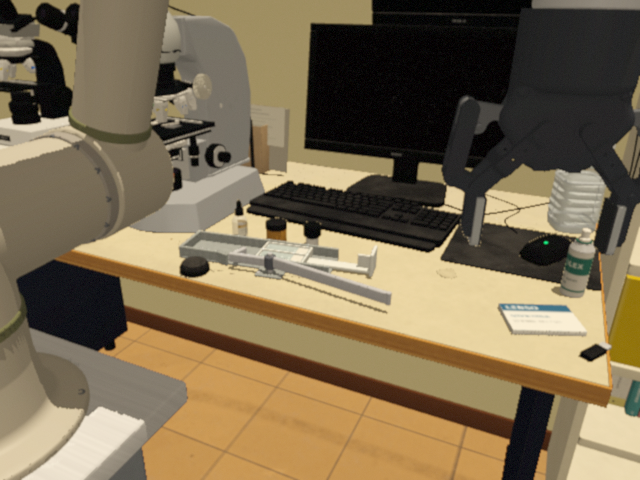

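Run:
```python
import cv2
a=cv2.imread("pics/top1.png")[205:305,190:400]; cv2.imwrite("pics/topc.png",cv2.resize(a,None,fx=3.8,fy=3.8,interpolation=2))
a=cv2.imread("pics/scene1.png")[215:310,175:400]; cv2.imwrite("pics/scc.png",cv2.resize(a,None,fx=3.5,fy=3.5,interpolation=2))
```

```text
(no output)
```

View pics/topc.png

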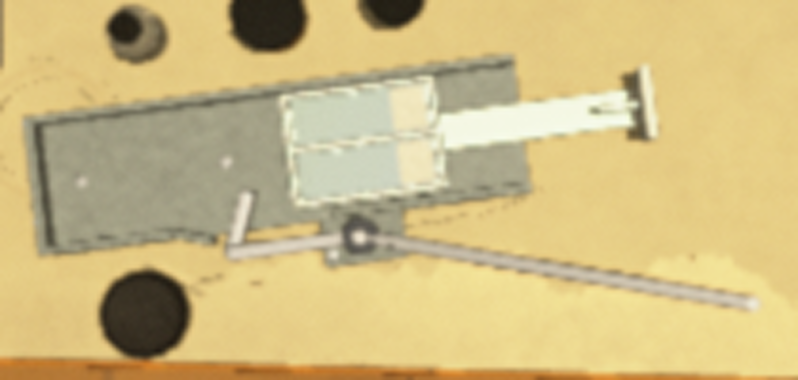

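View pics/scc.png

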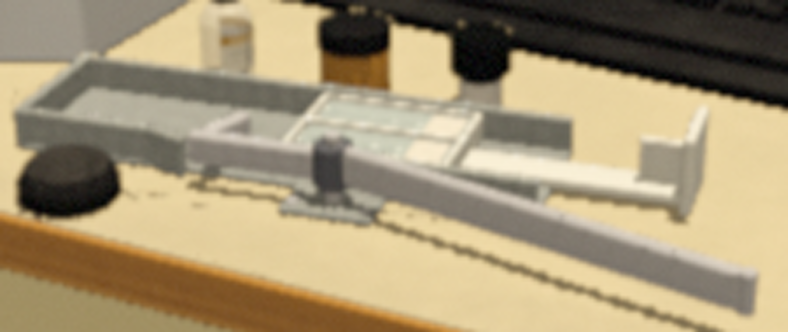

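```bash
cat > fit.py <<'E'
import numpy as np
from scipy.optimize import least_squares
K={'t':np.array([[434.91,0,319.267],[0,434.91,237.643],[0,0,1]]),'s':np.array([[520.813,0,317.625],[0,520.813,240.782],[0,0,1]])}
R={'t':np.array([[0.026061986705757028,-0.9995287871869489,0.01621654813872353],[-0.9981342444783985,-0.02691479720488387,-0.054805325388655055],[0.05521596552162546,-0.014757956362808603,-0.9983653639201971]]),
's':np.array([[0.4137338334301315,-0.9102898433705849,0.014025552807776199],[-0.3664487404225599,-0.18061710199759637,-0.9127391648815718],[0.8333904461402993,0.3724914274481299,-0.4083019725151069]])}
T={'t':np.array([-197.8635,485.1339,887.1401]),'s':np.array([-361.5234,191.1459,546.8476])}
def proj(c,X):
    p=K[c]@(R[c]@X+T[c]); return p[:2]/p[2]
def px(c,u,v):
    return ((u+.5)/3.8-.5+190,(v+.5)/3.8-.5+205) if c=='t' else ((u+.5)/3.5-.5+175,(v+.5)/3.5-.5+215)
P=[('t',513,57,-165,-38,22,0),('t',530,190,-165,38,22,0),('t',37,123,98,-33,22,0),('t',51,247,98,33,22,0),
('t',757,303,-273,113,34,0),('t',645,66,-157,-20,44,1),('t',656,136,-157,20,44,1),
('s',755,272,-273,115,34,0),('s',752,313,-273,115,14,0),('s',571,120,-165,-38,22,0),('s',706,108,-157,-20,44,1)]
def world(q,x,y,z):
    c,s=np.cos(q[2]),np.sin(q[2]); return np.array([q[0]+c*x-s*y,q[1]+s*x+c*y,z])
if __name__=="__main__":
    f=lambda q:np.concatenate([proj(c,world(q,x+(q[3] if tr else 0),y,z))-px(c,u,v) for c,u,v,x,y,z,tr in P])
    r=least_squares(f,[500,0,1.5,-80],x_scale=[100,100,1,100],loss='soft_l1')
    q=r.x; print(q,np.degrees(q[2])); print(f(q).reshape(-1,2).round(1))
    for n,x,y in(("plate",q[3]-157,0),("tailend",-273,113),("pin",-70,50),("origin",0,0)): print(n,world(q,x,y,0).round(1))
E
python3 fit.py
```

```text
[466.02716963 -40.27103615   1.73542003 -74.16213619] 99.43224316665226
[[ 1.  -1.5]
 [ 1.6 -0. ]
 [-0.5  1. ]
 [-0.2  0.3]
 [ 0.1 -0.5]
 [ 0.3 -0.6]
 [ 0.3  0.6]
 [-0.9  0.3]
 [-1.   0.7]
 [ 1.4 -1.1]
 [-0.4 -0.5]]
plate [ 503.9 -268.3    0. ]
tailend [ 399.3 -328.1    0. ]
pin [ 428.2 -117.5    0. ]
origin [466.  -40.3   0. ]
```

```bash
python3 -m handwheel '[[[-0.1,0.64,0.5,0,1],[-0.1,0.64,0.5,0,1],[-0.1,0.64,0.5,0,1],[-0.1,0.64,0.5,0,1],[-0.1,0.64,0.5,0,1],[-0.1,0.64,0.5,0,1],[-0.1,0.64,0.5,0,1],[-0.1,0.64,0.45,0,1],[-0.1,0,0,0,1],[-0.1,0,0,0,1]]]' 40
cat > st.py <<'E'
from rig import ctrl
import numpy as np
s=ctrl.sense(); q=s['ee_rot']; p=s['eef_pos']
w,x,y,z=q
ty=np.degrees(np.arctan2(1-2*(x*x+z*z),2*(x*y-w*z)))
a=np.radians(99.432);d=p[:2]-[466.03,-40.27]
ex=np.array([np.cos(a),np.sin(a)]);ey=np.array([-ex[1],ex[0]])
print('t',s['time_s'],'chute x,y',round(d@ex,1),round(d@ey,1),'z',p[2].round(1),'tooly',ty.round(2),'F chute',round(s['force'][:2]@ex,2),round(s['force'][:2]@ey,2),s['force'][2].round(2),'w',s['grip_width'],'j6',s['joints'].round(2))
E
python3 st.py
```

```text
time_s: 1.1
eef_pos: [407.2, -304.5, 193.5]
ee_rot: [-0.0, 0.662, 0.75, 0.0]
force: [0.1, 0.4, -0.3]
grip_width: 0.552
grip_force: 0.0
t 1.1 chute x,y -251.0 101.3 z 193.5 tooly 7.12 F chute 0.36 -0.14 -0.34 w 0.5515078247036188 j6 [-0.87  0.28  1.55 -0.    1.32 -1.  ]
```

```bash
python3 -m handwheel '[[[-0.1,0,0,-0.5,0.29],[-0.1,0,0,-0.7,0],[-0.1,0,0,-0.7,0],[-0.1,0,0,-0.7,0],[-0.1,0,0,0,0],[-0.1,0,0,0,0]]]'
python3 st.py
python3 - <<'E'
from rig import optics
import cv2,numpy as np
w=optics.capture("wrist");t=optics.capture("top");s=optics.capture("scene")
a=cv2.resize(w["img"],(400,300));b=cv2.resize(t["img"][200:320,240:400],(400,300),interpolation=2)
c=cv2.resize(s["img"][190:340,200:400],(400,300),interpolation=2)
cv2.imwrite("pics/m1.png",np.vstack([np.hstack([a,b]),np.hstack([c,c*0])]))
E
```

```text
time_s: 1.7
eef_pos: [406.7, -305.6, 64.6]
ee_rot: [-0.0, 0.65, 0.76, 0.0]
force: [0.7, -0.2, 0.4]
grip_width: 0.548
grip_force: 0.0
t 1.7 chute x,y -252.1 102.0 z 64.6 tooly 8.98 F chute -0.36 -0.66 0.37 w 0.5484055918859159 j6 [-0.88  0.42  1.71  0.    1.01 -1.03]
```

View pics/m1.png

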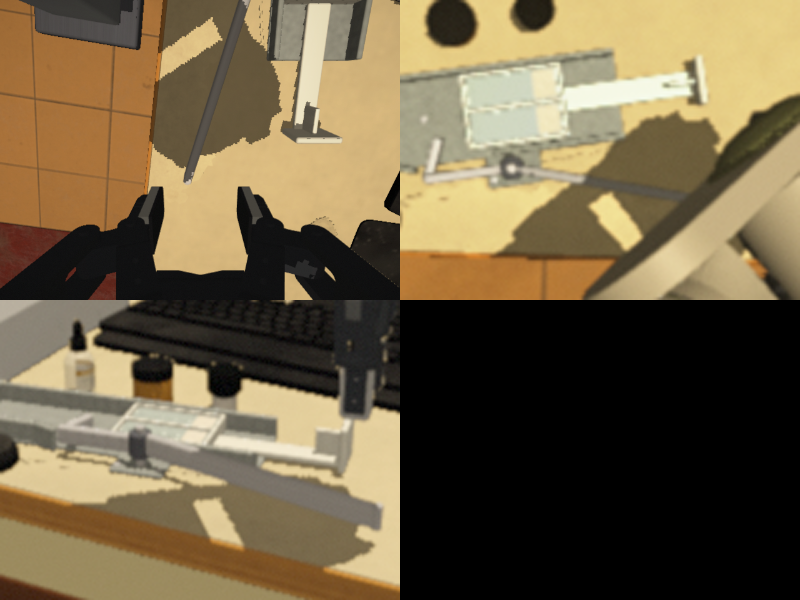

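Run:
```python
from rig import optics,ctrl
import cv2,numpy as np
from fit import world
w=optics.capture("wrist");cv2.imwrite("pics/w2.png",w["img"][180:460,200:600])
cv2.imwrite("pics/w2.png",cv2.resize(w["img"][180:460,200:600],None,fx=2,fy=2,interpolation=2))
q=[466.03,-40.27,1.73542]
def pr(X):
    p=w["K"]@(w["R"]@X+w["t"]);return ((p[:2]/p[2]-[200,180])*2).round(0)
for n,x,y,z in(("tail outer",-274,117,34),("tail inner",-272,109,34),("tail mid desk14",-273,113,14),("pl r top -",-231.2,-20,44),("pl r top +",-231.2,20,44),("mouth -",-165,-38,22),("mouth +",-165,38,22),("pl r bot+",-231.2,20,4)):print(n,pr(world(q,x,y,z)))
p=ctrl.sense()['eef_pos'];a=np.radians(99.43);ey=np.array([-np.sin(a),np.cos(a),0])
for k in(23.4,-23.4):print("fing",pr(p+k*ey))
```

```text
tail outer [187. 227.]
tail inner [214. 220.]
tail mid desk14 [204. 197.]
pl r top - [695.  93.]
pl r top + [545.  94.]
mouth - [ 758. -168.]
mouth + [ 474. -167.]
pl r bot+ [497.  60.]
fing [144. 203.]
fing [333. 201.]
```

View pics/w2.png

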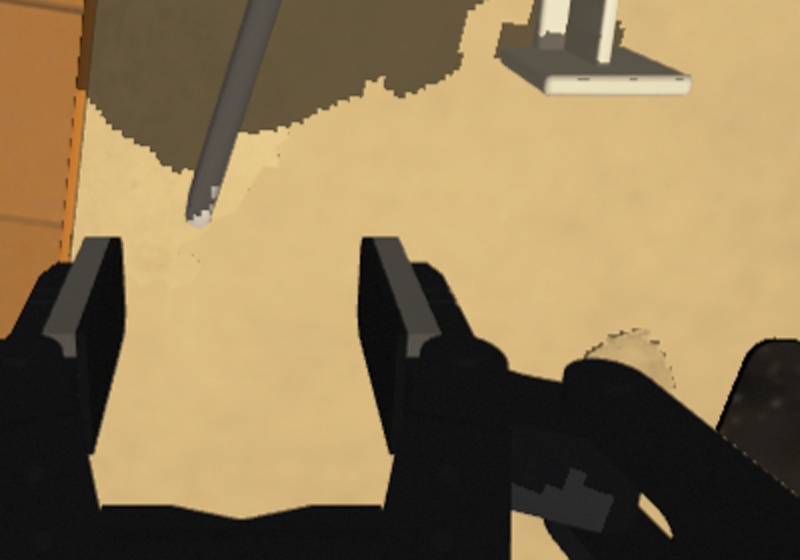

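Run:
```python
from rig import optics,ctrl
import numpy as np
from scipy.optimize import fsolve
w=optics.capture("wrist")
p=ctrl.sense()['eef_pos'];a=np.radians(99.0);ex=np.array([np.cos(a),np.sin(a),0]);ey=np.array([-np.sin(a),np.cos(a),0])
def pr(X):
    c=w["K"]@(w["R"]@X+w["t"]);return (c[:2]/c[2]-[200,180])*2
print("cam",-w["R"].T@w["t"],p)
for o in(-11,0,11):
  for t in((122,237),(358,237)):
    print(o,t,fsolve(lambda v:pr(p+o*ex+v[0]*ey+np.array([0,0,v[1]]))-t,[0,5]).round(1))
```

```text
cam [ 395.20871688 -230.43363506  243.96409514] [ 407.0099329  -306.0153082    65.26446651]
-11 (122, 237) [29.8 -2.9]
-11 (358, 237) [-30.6  -2.9]
0 (122, 237) [26.  19.9]
0 (358, 237) [-26.8  19.9]
11 (122, 237) [22.3 42.8]
11 (358, 237) [-22.9  42.7]
```

Run:
```python
from rig import optics,ctrl
import numpy as np,cv2
w=optics.capture("scene")
p=ctrl.sense()['eef_pos'];a=np.radians(99.0);ex=np.array([np.cos(a),np.sin(a),0]);ey=np.array([-np.sin(a),np.cos(a),0])
def pr(X):
    c=w["K"]@(w["R"]@X+w["t"]);return (c[:2]/c[2]-[300,150])*4
cv2.imwrite("pics/s3.png",cv2.resize(w["img"][150:300,300:500],None,fx=4,fy=4,interpolation=2))
for h in(0,5,20,40):
  for k in(23.4,-23.4):
    print(h,k,[pr(p+o*ex+k*ey+np.array([0,0,h])).round(0).tolist() for o in(-11,11)])
```

```text
0 23.4 [[332.0, 503.0], [269.0, 494.0]]
0 -23.4 [[352.0, 446.0], [292.0, 438.0]]
5 23.4 [[333.0, 490.0], [270.0, 482.0]]
5 -23.4 [[352.0, 433.0], [293.0, 426.0]]
20 23.4 [[335.0, 451.0], [272.0, 443.0]]
20 -23.4 [[355.0, 396.0], [295.0, 389.0]]
40 23.4 [[339.0, 398.0], [275.0, 390.0]]
40 -23.4 [[359.0, 346.0], [299.0, 338.0]]
```

View pics/s3.png

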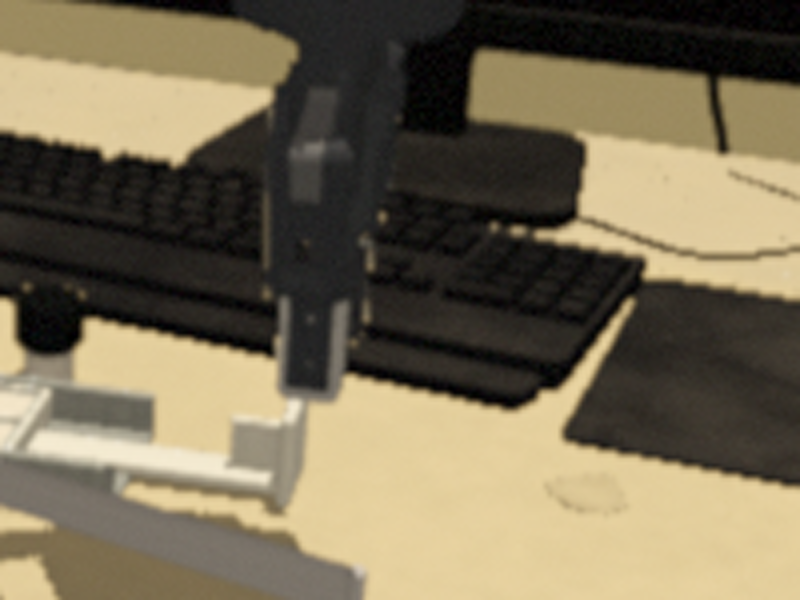

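```bash
python3 -m handwheel '[[[-0.1,0,0,-0.4,0],[-0.1,0,0,-0.4,0],[-0.1,0,0,-0.2,0],[-0.1,0,0,0,0],[-0.1,0,0,0,0]]]'
python3 st.py
python3 - <<'E'
from rig import optics,ctrl
import numpy as np,cv2
s=optics.capture("scene");w=optics.capture("wrist")
p=ctrl.sense()['eef_pos'];a=np.radians(99.0);ex=np.array([np.cos(a),np.sin(a),0]);ey=np.array([-np.sin(a),np.cos(a),0])
A=cv2.resize(s["img"][190:340,300:450],(400,400),interpolation=2)
B=cv2.resize(w["img"][180:480,200:500],(400,400),interpolation=2)
cv2.imwrite("pics/m4.png",np.hstack([A,B]))
for nm,c,off,k in(("s",s,[300,190],400/150),("w",w,[200,180],4/3)):
  for h in(0,5,40):
   for y in(23.4,-23.4):
    r=[]
    for o in(-11,11):
      v=c["K"]@(c["R"]@(p+o*ex+y*ey+np.array([0,0,h]))+c["t"]);r.append(((v[:2]/v[2]-off)*k).round(0).tolist())
    print(nm,h,y,r)
E
```

```text
time_s: 2.5
eef_pos: [406.9, -305.8, 14.6]
ee_rot: [0.001, 0.65, 0.76, -0.0]
force: [0.2, -0.4, -0.1]
grip_width: 0.552
grip_force: 0.0
t 2.5 chute x,y -252.3 101.9 z 14.6 tooly 8.98 F chute -0.38 -0.1 -0.15 w 0.551801707256217 j6 [-0.88  0.5   1.75  0.    0.89 -1.03]
s 0 23.4 [[215.0, 312.0], [175.0, 305.0]]
s 0 -23.4 [[228.0, 270.0], [190.0, 264.0]]
s 5 23.4 [[216.0, 303.0], [175.0, 297.0]]
s 5 -23.4 [[229.0, 262.0], [190.0, 257.0]]
s 40 23.4 [[220.0, 246.0], [179.0, 240.0]]
s 40 -23.4 [[233.0, 207.0], [194.0, 201.0]]
w 0 23.4 [[97.0, 162.0], [95.0, 107.0]]
w 0 -23.4 [[221.0, 162.0], [223.0, 107.0]]
w 5 23.4 [[96.0, 168.0], [94.0, 112.0]]
w 5 -23.4 [[223.0, 168.0], [225.0, 112.0]]
w 40 23.4 [[82.0, 220.0], [79.0, 155.0]]
w 40 -23.4 [[236.0, 221.0], [239.0, 155.0]]
```

View pics/m4.png

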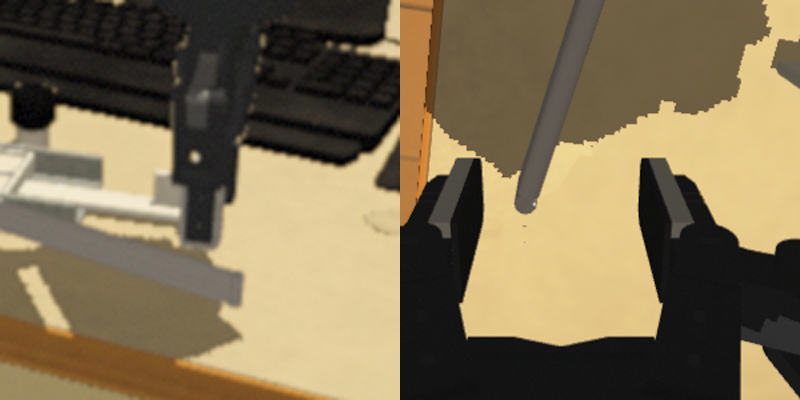

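```bash
python3 -m handwheel '[[[-0.1,0,0,-0.2,0],[-0.1,0,0,-0.2,0],[-0.1,0,0,-0.2,0],[-0.1,0,0,-0.1,0],[-0.1,0,0,-0.1,0],[-0.1,0,0,0,0]]]'
python3 st.py
python3 - <<'E'
from rig import optics,ctrl
import numpy as np,cv2
s=optics.capture("scene");w=optics.capture("wrist")
p=ctrl.sense()['eef_pos'];a=np.radians(99.0);ex=np.array([np.cos(a),np.sin(a),0]);ey=np.array([-np.sin(a),np.cos(a),0])
A=cv2.resize(s["img"][190:340,300:450],(400,400),interpolation=2)
B=cv2.resize(w["img"][180:480,200:500],(400,400),interpolation=2)
cv2.imwrite("pics/m5.png",np.hstack([A,B]))
E
```

```text
time_s: 3.2
eef_pos: [406.3, -305.2, -26.8]
ee_rot: [-0.001, 0.65, 0.76, 0.0]
force: [-0.3, 0.4, 0.6]
grip_width: 0.554
grip_force: 0.0
t 3.2 chute x,y -251.5 102.4 z -26.8 tooly 8.98 F chute 0.46 0.26 0.63 w 0.554146483988089 j6 [-0.88  0.57  1.77  0.    0.8  -1.03]
```

View pics/m5.png

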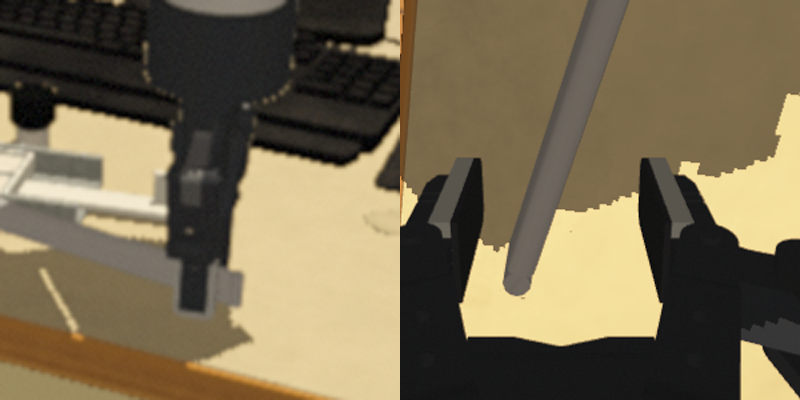

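```bash
python3 -m handwheel '[[[-0.1,0.2,0.033,0,0.05],[-0.1,0.2,0.033,0,0],[-0.1,0.2,0.033,0,0],[-0.1,0.2,0.033,0,0],[-0.1,0.2,0.033,0,0],[-0.1,0.2,0.033,0,0],[-0.1,0.1,0.017,0,0],[-0.1,0,0,0,0]]]' ; python3 st.py
```

```text
time_s: 4.1
eef_pos: [472.1, -294.5, -26.2]
ee_rot: [0.0, 0.647, 0.763, 0.0]
force: [-1.2, -0.4, 0.5]
grip_width: 0.549
grip_force: 0.3
t 4.1 chute x,y -251.8 35.7 z -26.2 tooly 9.42 F chute -0.22 1.3 0.45 w 0.5488865123194784 j6 [-0.77  0.65  1.62  0.    0.87 -0.93]
```

```bash
python3 -m handwheel '[[[-0.1,0.06,0.01,0,0],[-0.1,0.06,0.01,0,0],[-0.1,0,0,0,0]]]' ; python3 st.py
cat > prof.py <<'E'
from rig import optics
import numpy as np,cv2,sys
from fit import world
w=optics.capture("wrist");q=[466.03,-40.27,1.73542]
g=cv2.cvtColor(w["img"],6)
for x in map(float,sys.argv[1:]):
    v=[]
    for y in range(34,76,2):
        c=w["K"]@(w["R"]@world(q,x,y,34)+w["t"]);u=c[:2]/c[2]
        v.append(int(g[int(round(u[1])),int(round(u[0]))]) if 0<=u[0]<639 and 0<=u[1]<479 else -1)
    print(x,dict(zip(range(34,76,2),v)))
E
python3 prof.py -230 -200 -170 -140 -110
```

```text
time_s: 4.4
eef_pos: [477.6, -293.7, -26.1]
ee_rot: [-0.0, 0.647, 0.763, 0.0]
force: [-0.2, -0.2, -0.3]
grip_width: 0.555
grip_force: 0.3
t 4.4 chute x,y -251.9 30.1 z -26.1 tooly 9.38 F chute -0.12 0.2 -0.26 w 0.5548087564529001 j6 [-0.76  0.65  1.61  0.    0.88 -0.92]
-230.0 {34: 103, 36: 104, 38: 105, 40: 106, 42: 105, 44: 76, 46: 96, 48: 99, 50: 98, 52: 89, 54: 104, 56: 104, 58: 105, 60: 106, 62: 106, 64: 107, 66: 106, 68: 106, 70: 106, 72: 106, 74: 105}
-200.0 {34: 105, 36: 105, 38: 104, 40: 105, 42: 107, 44: 76, 46: 93, 48: 100, 50: 98, 52: 89, 54: 107, 56: 108, 58: 107, 60: 106, 62: 106, 64: 107, 66: 105, 68: 107, 70: 106, 72: 107, 74: 107}
-170.0 {34: 208, 36: 228, 38: 218, 40: 218, 42: 105, 44: 76, 46: 158, 48: 98, 50: 97, 52: 88, 54: 105, 56: 106, 58: 105, 60: 105, 62: 105, 64: 105, 66: 105, 68: 104, 70: 103, 72: 103, 74: 104}
-140.0 {34: -1, 36: -1, 38: -1, 40: -1, 42: -1, 44: -1, 46: -1, 48: -1, 50: -1, 52: -1, 54: -1, 56: -1, 58: -1, 60: -1, 62: -1, 64: -1, 66: -1, 68: -1, 70: -1, 72: -1, 74: -1}
-110.0 {34: -1, 36: -1, 38: -1, 40: -1, 42: -1, 44: -1, 46: -1, 48: -1, 50: -1, 52: -1, 54: -1, 56: -1, 58: -1, 60: -1, 62: -1, 64: -1, 66: -1, 68: -1, 70: -1, 72: -1, 74: -1}
```

```bash
python3 -m handwheel '[[[-0.1,-0.02,0.118,0,0],[-0.1,-0.02,0.118,0,0],[-0.1,-0.02,0.118,0,0],[-0.1,-0.02,0.118,0,0],[-0.1,-0.02,0.118,0,0]]]' ; python3 st.py;  python3 prof.py -210 -180 -150
```

```text
time_s: 4.95
eef_pos: [472.4, -263.6, -26.1]
ee_rot: [-0.0, 0.647, 0.763, -0.0]
force: [-0.9, -2.0, -0.5]
grip_width: 0.548
grip_force: 0.8
t 4.95 chute x,y -221.4 30.3 z -26.1 tooly 9.39 F chute -1.86 1.22 -0.46 w 0.5484301065219537 j6 [-0.73  0.62  1.67 -0.    0.85 -0.89]
-210.0 {34: 110, 36: 111, 38: 112, 40: 113, 42: 113, 44: 81, 46: 100, 48: 106, 50: 104, 52: 97, 54: 22, 56: 88, 58: 87, 60: 53, 62: 25, 64: 24, 66: 109, 68: 110, 70: 225, 72: 224, 74: 227}
-180.0 {34: 113, 36: 112, 38: 112, 40: 112, 42: 112, 44: 80, 46: 98, 48: 104, 50: 103, 52: 97, 54: 113, 56: 113, 58: 114, 60: 114, 62: 113, 64: 113, 66: 113, 68: 114, 70: 114, 72: 113, 74: 112}
-150.0 {34: 82, 36: 88, 38: 111, 40: 110, 42: 112, 44: 80, 46: 97, 48: 212, 50: 216, 52: 180, 54: 228, 56: 114, 58: 115, 60: 112, 62: 113, 64: 112, 66: 112, 68: 112, 70: 109, 72: 110, 74: 110}
```

```bash
python3 -m handwheel '[[[-0.1,-0.02,0.118,0,0],[-0.1,-0.02,0.118,0,0],[-0.1,-0.02,0.118,0,0],[-0.1,-0.02,0.118,0,0],[-0.1,-0.02,0.118,0,0],[-0.1,-0.02,0.118,0,0],[-0.1,-0.02,0.118,0,0]]]' ; python3 st.py;  python3 prof.py -160 -140 -110
```

```text
time_s: 5.7
eef_pos: [465.5, -222.5, -26.0]
ee_rot: [0.0, 0.647, 0.763, -0.0]
force: [-0.5, -3.0, 0.5]
grip_width: 0.552
grip_force: 1.3
t 5.7 chute x,y -179.7 30.4 z -26.0 tooly 9.38 F chute -2.85 0.99 0.48 w 0.5515980305422031 j6 [-0.67  0.58  1.75 -0.    0.81 -0.84]
-160.0 {34: 119, 36: 119, 38: 118, 40: 118, 42: 119, 44: 85, 46: 105, 48: 111, 50: 110, 52: 102, 54: 97, 56: 106, 58: 120, 60: 118, 62: 118, 64: 119, 66: 118, 68: 116, 70: 117, 72: 118, 74: 117}
-140.0 {34: 87, 36: 89, 38: 118, 40: 114, 42: 120, 44: 84, 46: 104, 48: 111, 50: 110, 52: 102, 54: 119, 56: 120, 58: 122, 60: 121, 62: 119, 64: 118, 66: 118, 68: 117, 70: 116, 72: 117, 74: 117}
-110.0 {34: 86, 36: 87, 38: 118, 40: 118, 42: 118, 44: 86, 46: 103, 48: 112, 50: 225, 52: 103, 54: 117, 56: 118, 58: 117, 60: 118, 62: 118, 64: 118, 66: 117, 68: 116, 70: 118, 72: 118, 74: 117}
```

```bash
python3 -m handwheel '[[[-0.1,-0.018,0.118,0,0],[-0.1,-0.018,0.118,0,0],[-0.1,-0.018,0.118,0,0],[-0.1,-0.018,0.118,0,0],[-0.1,-0.018,0.118,0,0],[-0.1,-0.018,0.118,0,0],[-0.1,-0.01,0.06,0,0]]]' ; python3 st.py;  python3 prof.py -115 -100
```

```text
time_s: 6.45
eef_pos: [459.4, -183.9, -26.1]
ee_rot: [-0.0, 0.647, 0.763, -0.0]
force: [-1.1, -1.3, 0.5]
grip_width: 0.549
grip_force: 1.5
t 6.45 chute x,y -140.6 30.1 z -26.1 tooly 9.4 F chute -1.12 1.29 0.52 w 0.5491042244658542 j6 [-0.62  0.55  1.81 -0.    0.78 -0.78]
-115.0 {34: 91, 36: 91, 38: 120, 40: 118, 42: 118, 44: 85, 46: 105, 48: 110, 50: 110, 52: 95, 54: 120, 56: 121, 58: 120, 60: 119, 62: 119, 64: 119, 66: 119, 68: 120, 70: 121, 72: 118, 74: 118}
-100.0 {34: 91, 36: 90, 38: 118, 40: 118, 42: 118, 44: 85, 46: 105, 48: 110, 50: 111, 52: 101, 54: 118, 56: 118, 58: 117, 60: 119, 62: 119, 64: 117, 66: 118, 68: 117, 70: 118, 72: 118, 74: 117}
```

```bash
python3 -m handwheel '[[[-0.1,-0.01,0.06,0,0],[-0.1,-0.01,0.06,0,0],[-0.1,-0.01,0.06,0,0],[-0.1,-0.01,0.06,0,0],[-0.1,-0.01,0.06,0,0],[-0.1,-0.01,0.06,0,0],[-0.1,-0.008,0.05,0,0],[-0.1,-0.006,0.035,0,0],[-0.1,0,0,0,0]]]' ; python3 st.py;  python3 prof.py -100 -90
python3 - <<'E'
from rig import optics
from fit import world
import numpy as np,cv2
w=optics.capture("wrist");q=[466.03,-40.27,1.73542];g=cv2.cvtColor(w["img"],6)
for y in(0,14,-14):
    r=[]
    for x in range(-116,-94,1):
        c=w["K"]@(w["R"]@world(q,x,y,44)+w["t"]);u=c[:2]/c[2];r.append((x,int(g[int(u[1]),int(u[0])]) if 0<=u[0]<639 and 0<=u[1]<479 else -1))
    print(y,r)
E
```

```text
time_s: 7.4
eef_pos: [455.7, -161.9, -26.2]
ee_rot: [-0.0, 0.647, 0.763, 0.0]
force: [-2.5, -1.0, 1.1]
grip_width: 0.552
grip_force: 1.5
t 7.4 chute x,y -118.2 30.1 z -26.2 tooly 9.39 F chute -0.53 2.63 1.06 w 0.5522593713247618 j6 [-0.58  0.53  1.84  0.    0.77 -0.75]
-100.0 {34: 91, 36: 88, 38: 120, 40: 121, 42: 120, 44: 87, 46: 105, 48: 110, 50: 109, 52: 101, 54: 92, 56: 92, 58: 118, 60: 118, 62: 118, 64: 118, 66: 118, 68: 119, 70: 118, 72: 116, 74: 116}
-90.0 {34: 91, 36: 88, 38: 117, 40: 115, 42: 116, 44: 86, 46: 105, 48: 110, 50: 111, 52: 102, 54: 118, 56: 117, 58: 119, 60: 119, 62: 118, 64: 119, 66: 119, 68: 119, 70: 117, 72: 119, 74: 117}
0 [(-116, 25), (-115, 28), (-114, 27), (-113, 27), (-112, 105), (-111, 107), (-110, 92), (-109, 92), (-108, 92), (-107, 92), (-106, 76), (-105, 130), (-104, 138), (-103, 142), (-102, 142), (-101, 139), (-100, 129), (-99, 117), (-98, 117), (-97, 116), (-96, 117), (-95, 116)]
14 [(-116, 183), (-115, 183), (-114, 183), (-113, 187), (-112, 192), (-111, 195), (-110, 189), (-109, 187), (-108, 187), (-107, 188), (-106, 169), (-105, 117), (-104, 139), (-103, 142), (-102, 143), (-101, 141), (-100, 132), (-99, 117), (-98, 117), (-97, 117), (-96, 117), (-95, 117)]
-14 [(-116, 197), (-115, 190), (-114, 182), (-113, 179), (-112, 179), (-111, 186), (-110, 194), (-109, 192), (-108, 187), (-107, 186), (-106, 183), (-105, 132), (-104, 138), (-103, 142), (-102, 141), (-101, 138), (-100, 125), (-99, 116), (-98, 116), (-97, 116), (-96, 116), (-95, 115)]
```

```bash
python3 -m handwheel '[[[-0.1,0.01,-0.06,0,0],[-0.1,0.01,-0.06,0,0],[-0.1,0,0,0.2,0],[-0.1,0,0,0.4,0],[-0.1,0,0,0.6,0],[-0.1,0,0,0.6,0],[-0.1,0,0,0.8,0],[-0.1,0,0,0.8,0],[-0.1,0,0,0,0],[-0.1,0,0,0,0]]]' ; python3 st.py
python3 - <<'E'
from rig import optics
import cv2,numpy as np
s=optics.capture("scene");w=optics.capture("wrist");t=optics.capture("top")
cv2.imwrite("pics/end.png",np.vstack([np.hstack([cv2.resize(s["img"][190:340,160:360],(400,300)),cv2.resize(w["img"],(400,300))]),np.hstack([cv2.resize(t["img"][180:320,180:380],(400,280)),np.zeros((280,400,3),np.uint8)])]))
E
```

```text
time_s: 8.5
eef_pos: [457.4, -168.5, 144.9]
ee_rot: [0.001, 0.647, 0.763, 0.0]
force: [-0.4, 0.3, -0.0]
grip_width: 0.552
grip_force: 0.0
t 8.5 chute x,y -125.1 29.5 z 144.9 tooly 9.38 F chute 0.38 0.35 -0.03 w 0.5523236721730942 j6 [-0.59  0.27  1.68  0.    1.18 -0.76]
```

View pics/end.png

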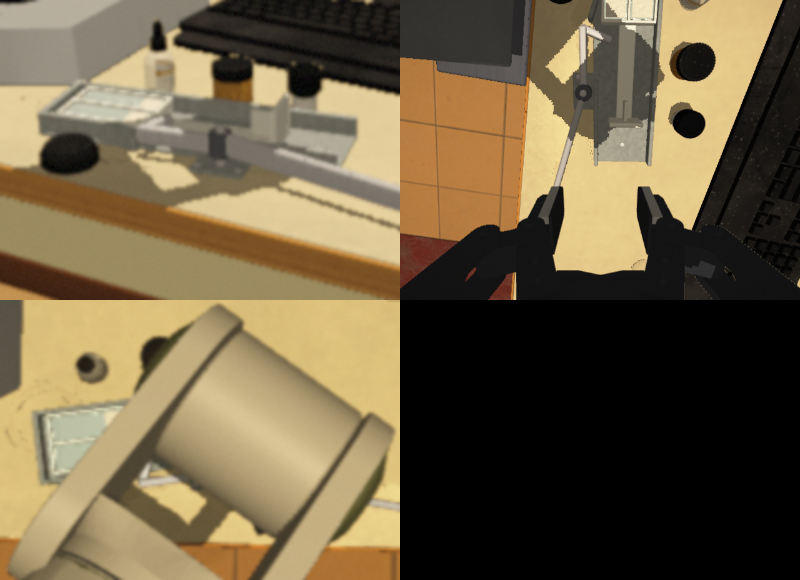

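The final picture shows the tray body at the end stop, the gate shut behind it with the catch at about (600,35) in the wrist view, and the bystanders in place.

```bash
python3 -c "
from rig import ctrl
print(ctrl.finish_job())"
```

```text
the job is handed in; nothing more can be done
None
```

The job is handed in, but no verdict came back: the tray measured about 51 mm past the chute origin (40–60 mm wanted), and the last picture shows the gate sprung shut behind it, the bystanders in place and the fingers clear.

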